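# Pry the retaining ring off the stage spindle

## Task

Take the hooked pick out of its cup, slip its hook through the eye of the sprung retaining ring on the spindle and gently pry the ring up out of its shaft groove, bearing only lightly on the spindle and never touching the ring or the spindle with the gripper. Lower the ring into the square steel dish without flinging or dropping it, then put the pick back upright and fully home in its cup. Leave the other things on the bench where they are.

Things in the scene. Friction and masses are not known exactly. Their poses are not given: they have to be found in the camera images.
- spindle: Stage-drive spindle, fixed: dark base plate 70 x 125 x 12 mm, grey bearing block at its -y end (46 x 34 mm, 88 mm high), level steel shaft of 20 mm diameter along the body's y, axis 60 mm above the bench (top of the shaft 70 mm). The origin is on the bench right below the shaft groove, z up. The free end of the shaft is on the +y side: plain shaft from y = 3 to 28 mm.
- groove (a point): The centre of the ring's groove, on the shaft axis, 60 mm above the bench. The groove is 6 mm wide (spindle y -3 to 3 mm), its neck 14 mm in diameter with a flat on top. On the -y side follows a brass bush of 20 mm diameter to y = -30 mm, then a brass gear of 51 mm diameter.
- ring: Sprung retaining ring of 4 mm steel wire, about 30 g, straddling the neck of the shaft from above, in its own x-z plane (normal to the shaft). Origin on the shaft axis when seated, z up. A crown bar sits on the groove's flat; two legs clip round the neck and end in 16 mm long cross feet at x = +-13 mm, undersides 10.5 mm below the origin: on a floor the ring can stand on its feet.
- ring_eye (a point): The centre of the ring's eye above the crown, 16 mm above the ring's origin. Seen along the shaft the opening is about 13 mm wide (x) and 10 mm high: 1 to 11 mm above the top of the shaft. The top of the eye is 25 mm above the ring's origin. Pulled up, the ring resists with some 5 to 13 N over the first 5 mm, lets go with a snap within about 9 mm, and then hangs loose on the hook.
- pick: Hooked pick, 115 g, upright in its cup. Origin: centre of the underside of its flange (aluminium disc, 42 mm across, 4 mm thick, on the cup rim), z up. Below the flange an 8 mm deep plug of 31 mm diameter enters the cup; below that a straight 3.6 mm steel shank on the axis ends in a hook: a toe of 3.6 mm wire along the pick's +x, tip 12.8 mm from the axis, rising 3 mm to its tip.
- pick_grip (a point): The middle of the pick's square black handle, 29 mm above the pick's origin. The handle is 14 x 14 mm, from 4 to 54 mm above the origin, faces normal to the pick's x and y. The shank is clamped at a length that differs from case to case and is not measured: the hook's lowest point (under its bend, on the axis) is 60 to 74 mm below the pick's origin; find it by touch. It does not slip below 50 N.
- stand: The pick's cup, fixed: aluminium tube, outside diameter 43 mm, bore 35 mm, 80 mm high, on a round foot of 72 mm diameter. The origin is on the bench at the centre.
- stand_rim (a point): The centre of the cup's mouth, 80 mm above the bench; the pick's origin lies here when it is fully home.
- dish: Square steel dish, fixed, 110 x 110 mm outside, walls 4 mm thick and 22 mm high. The origin is on the bench at the centre.
- dish_in (a point): The centre of the dish's inner floor, 4 mm above the bench.
- objective: Bystander: aluminium microscope objective, 30 mm diameter, 45 mm high.
- bush: Bystander: spare brass bush, 28 mm diameter, 16 mm high.
- bottle: Bystander: small amber jar with a black cap, 40 mm diameter, 75 mm high.
- driver: Bystander: screwdriver lying flat, 160 mm long.
- waferbox: Bystander: flat clear plastic box, 90 x 120 x 24 mm.
- spare_gear: Bystander: spare brass wheel with a hub, 48 mm diameter, 18 mm high.
- weight: Bystander: steel knobbed weight, 40 mm diameter, 42 mm high.
Not all that is in view belongs to the job. What is shaped like the pick but purple is not meant. Leave any purple look-alike of the dish alone.

How it is judged:
By the outcome, as a careful person would: the job done as asked, in the order asked, and still so for the second after the job is handed in, with the robot touching nothing.
It also fails if it takes over 64 s, if anything falls off the work surface, if the arm or the gripper's body presses on something with over 40 N, if the wrist force passes 120 N, or if a joint passes its speed limit or range.

## Robot

A 6-joint arm with a two-finger parallel gripper is mounted at the origin on the work surface. World frame = base frame: x ahead of the robot, y to its left, z up, the work surface at z = 0. Lengths are in m, angles in rad, forces in N, time in s.
With the tool pointing down it reaches from about 0.25 to 0.725 m from the base axis. Payload 4 kg.
Tool frame: the origin (TCP) lies midway between the tips of the shut fingers; the grasp point (between the pads) lies 19 mm behind it; z points along the fingers, y is the line along which they close (so a half turn about z gives the same grasp; the last joint's range is limited). The gripper opens to 85 mm and grips with 20 to 120 N. Pads are 22 mm wide; open, the fingers measure 114 mm over their backs; the gripper's body (76 mm by 85 mm) begins 54 mm behind the grasp point. The pads swing forward as they close: fully open they stand 13 mm farther back than shut.
Start: joints at [-1.209, 0.241, 0.005, 1.335, 0, 1.571], TCP at [0.177, -0.468, 0.231] pointing down, gripper open.
Joint ranges: [-2.72, 2.72], [-1.05, 1.87], [-1.09, 1.28], [-1.99, 2.15], [-1.42, 1.44], [-3.14, 3.14]. Speed limits (rad/s): [2.79, 2.79, 3.14, 3.14, 3.14, 3.14].

## Interface

Orientations are given as a unit quaternion [x, y, z, w].
In Python, from workcell import get_obs, camera, job_done, silhouettes gives the robot as it stands. The module is installed in compiled form; this text tells all that it offers.
- The arm moves only by the tool drive_tool, never from a script. Its argument "increments" is a list of rows, each a list of 3 entries, a list of its own where there are three numbers: the shift along the world's x, y, z in mm, then the turn, a rotation vector about the world's x, y, z in degrees, then the opening, from 0 (shut) to 1 (fully open). A call has 1 to 8 rows; each row shifts and turns the commanded pose from where the row before left it; what a row does not reach is not made up. A row lasts 1/12 s, in which the tool goes at most 41.7 mm and 7.16 degrees, less where a joint would pass 70% of its speed; a pose out of reach is approached as far as the arm can. A call is refused whole if a number of a shift passes 41.7 or a number of a turn 7.16, either way. A call with a gripper value outside its range is refused whole. The fingers move at their own pace and stop on an object; the grip force is fixed at half the most. Time passes only in rows, so rows that do not move let the fingers close. It gives the time, the measured TCP pose, the force, the opening and the grip force at its end, in the units of the state.
- get_obs(): the state, without advancing time (a new reading comes with each control period).
- camera(name): name is "side" or "top"; returns a dict with "image" (384x512x3 uint8, red, green, blue), "K" (3x3 intrinsics, pixels), "k1" (the pictures are not rectified: a ray, as slopes to the right and down, at radius r is drawn at 1 + k1 r^2 times it, then the intrinsics apply), "view" (4x4, takes a point from world to camera coordinates). Camera axes: x right, y down, z forward; pixel columns grow to the right and rows downward; lengths in m; the calibration is good to about 2 mm. A picture is of the moment at which its call begins. There is no depth.
- job_done(): hands the job in; it is judged then, once.
Trained networks look in a picture, given as the dict that the camera call returned (one of the last four; its "shot" number tells which), for a name from the list of things; names that differ only in an ending like _2 or _b are one class to them, and where a whole thing is asked for, a point or a joint stands for the part that bears it (a point fixed in the world has none). Each returns a list of dicts, best first, with "conf" (0 to 1); they miss things now and then, are a little off and sometimes report something else, mostly with a low value. They report only what shows in the picture. A call takes as long as a camera call. They do not tell look-alikes from the thing itself.
- silhouettes(query, picture): "region" (384x512 bool, what is visible of it) and "bbox" ([left, top, right, bottom] in pixels, round what is visible of it).
The state is a dict: "clock": time; "joint_pos": joint angles; "joint_vel": joint speeds; "tau": joint torques, N m; "eef_pos": TCP position; "tool_rot": TCP orientation; "ft_force": force on the tool from outside, world axes, zero at the start; "ft_torque": the same for the moment, N m; "grip_width": finger opening in m; "grasp_force": force on a finger pad.
Only numpy, scipy, OpenCV 4.12 (cv2) and the standard library are available. Lean on these libraries where they do the work, as an engineer would, in place of code of your own. Each camera call takes 0.05 s, during which the arm holds its last target. There are 200 camera calls.

## Working session

There is one attempt and no reset: what is moved stays moved. The work goes in short steps, Python scripts to look and compute and a tool call to move; the robot and the scene stay as the last step left them, time stands still between calls to the robot, and variables do not carry over. Pictures are saved under pics/ and viewed, at most 10 in all, crops included, and the job is handed in when it is done.

Besides the shell and the picture viewer there is one more tool, called after "Request:" as name(argument=value, ...) on one line, values as JSON. drive_tool: Moves the arm, as the interface text tells. Its arguments: {"type":"object","properties":{"increments":{"type":"array"}},"required":["increments"]}

```bash
mkdir -p pics; cat > h.py <<'E'
import numpy as np, cv2
from workcell import *
def proj(c,P):
    P=np.atleast_2d(P); V=np.array(c["view"]); q=P@V[:3,:3].T+V[:3,3]
    s=q[:,:2]/q[:,2:]; s=s*(1+c["k1"]*(s**2).sum(1,keepdims=True))
    K=np.array(c["K"]); return s@K[:2,:2].T+K[:2,2]
def ray(c,uv):
    K=np.array(c["K"]);V=np.array(c["view"]);d=np.linalg.solve(K[:2,:2],np.array(uv,float)-K[:2,2]);s=d.copy()
    for _ in range(20): s=d/(1+c["k1"]*(s@s))
    return -V[:3,:3].T@V[:3,3], V[:3,:3].T@np.r_[s,1]
def atz(c,uv,z):
    o,d=ray(c,uv); return o+d*(z-o[2])/d[2]
E
python3 - <<'E'
from h import *
import pickle
o=get_obs();print(o["clock"],o["ft_force"],o["tool_rot"])
out={}
for n in("top","side"):
    c=camera(n);out[n]=c;cv2.imwrite(f"pics/{n}0.png",cv2.resize(c["image"][:,:,::-1],(800,600),interpolation=cv2.INTER_CUBIC))
    V=np.array(c["view"]);print(n,-V[:3,:3].T@V[:3,3],V[2,:3],c["K"][0][0],c["k1"])
    for q in["spindle","ring","pick","stand","dish"]:
        for s in silhouettes(q,c)[:3]:
            r=np.argwhere(s["region"]).mean(0)[::-1];print(q,round(s["conf"],2),np.round(s["bbox"]),r.round(1),atz(c,r,.02).round(3))
pickle.dump(out,open("c0.pkl","wb"))
E
```

```text
0.0 [-0.14593381  1.1845155  -0.23775621] [ 9.83684041e-01  1.79901833e-01 -1.94714246e-04 -1.00025363e-03]
top [0.36210343 0.01716305 0.95944947] [ 0.19893237  0.01288038 -0.97992857] 371.77613113738636 -0.033180472073835766
spindle 0.64 [232. 199. 280. 227.] [255.9 212.4] [0.486 0.031 0.02 ]
pick 0.84 [377. 265. 400. 285.] [388.4 273.9] [ 0.35  -0.304  0.02 ]
pick 0.72 [386. 223. 404. 247.] [393.8 233.2] [ 0.451 -0.32   0.02 ]
stand 0.92 [366. 220. 396. 252.] [379.5 236.5] [ 0.441 -0.283  0.02 ]
dish 0.74 [ 92. 163. 136. 215.] [113.2 189.3] [0.528 0.404 0.02 ]
dish 0.66 [153. 183. 195. 229.] [174.2 206.5] [0.491 0.241 0.02 ]
dish 0.58 [233. 198. 280. 229.] [255.9 212.4] [0.487 0.031 0.02 ]
side [0.2057992  0.60054095 0.8331305 ] [ 0.34588253 -0.58575009 -0.73298165] 373.16561564395886 -0.015788397362693687
spindle 0.65 [250. 190. 292. 247.] [270.7 219.3] [0.489 0.021 0.02 ]
ring 0.6 [265. 211. 271. 224.] [267.8 217. ] [0.5   0.018 0.02 ]
pick 0.61 [328. 130. 338. 144.] [332.6 140.4] [ 0.467 -0.382  0.02 ]
pick 0.17 [171. 164. 215. 199.] [192.9 180.6] [0.766 0.006 0.02 ]
stand 0.92 [321. 146. 342. 168.] [329.3 158.1] [ 0.444 -0.294  0.02 ]
stand 0.26 [226. 144. 266. 166.] [252.5 152.8] [ 0.672 -0.194  0.02 ]
dish 0.95 [194. 255. 258. 313.] [226.4 283. ] [0.49  0.247 0.02 ]
dish 0.72 [135. 304. 209. 369.] [171.7 334.5] [0.526 0.413 0.02 ]
dish 0.52 [244. 144. 265. 162.] [254.3 152.3] [ 0.668 -0.199  0.02 ]
```

View pics/top0.png

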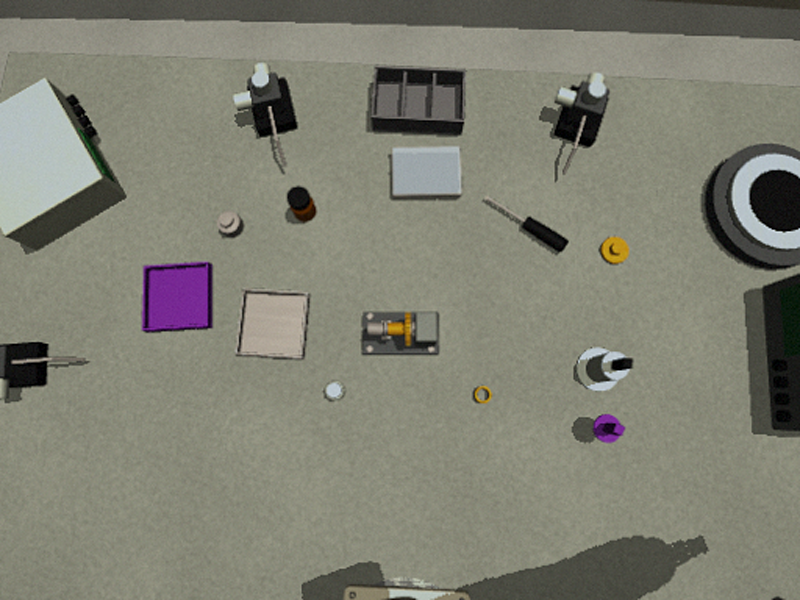

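View pics/side0.png

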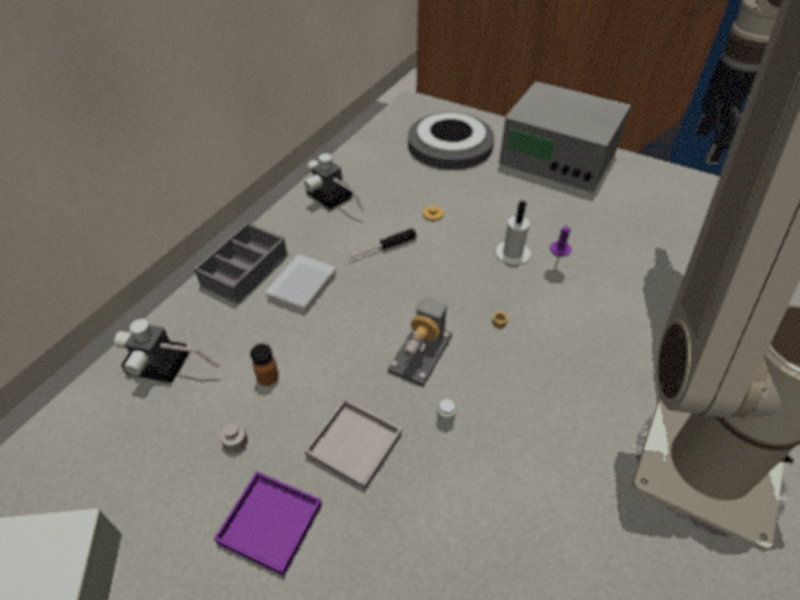

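Top view: spindle at about (400,333), block on the right (−y), shaft to +y. The cup and pick are at (605,368), the steel dish at (273,323) and the purple decoys at (607,428) and (178,297). The side view agrees. Next I'll zoom in and overlay model projections.

```bash
cat > fit.py <<'E'
from h import *
import pickle
out=pickle.load(open("c0.pkl","rb"))
def crop(c,u,v,w,s,pts):
    im=cv2.resize(c["image"][v-w:v+w,u-w:u+w,::-1],None,fx=s,fy=s,interpolation=cv2.INTER_CUBIC)
    for P,col in pts:
        p=((proj(c,P)-[u-w,v-w]+.5)*s).round().astype(int)
        cv2.polylines(im,[p.reshape(-1,1,2)],False,col,1)
    return im
def circ(x,y,z,r): t=np.linspace(0,6.2832,40);return np.c_[x+r*np.cos(t),y+r*np.sin(t),0*t+z]
def spin(x,y,a):
    R=np.array([[np.cos(a),-np.sin(a),0],[np.sin(a),np.cos(a),0],[0,0,1]])
    f=lambda L:np.array(L)/1000@R.T+[x,y,0]
    box=lambda x0,x1,y0,y1,z:f([[x0,y0,z],[x1,y0,z],[x1,y1,z],[x0,y1,z],[x0,y0,z]])
    return box,f
def sq(x,y,h,z,a):
    t=a+np.pi/4+np.arange(5)*np.pi/2;return np.c_[x+h*2**.5*np.cos(t),y+h*2**.5*np.sin(t),0*t+z]
E
python3 - <<'E'
from fit import *
sx,sy=.441,-.290; px,py,pa=.480,.041,0.
G=(0,255,0);Rr=(0,0,255);B=(255,80,0)
ims=[]
for n in("top","side"):
    c=out[n];row=[]
    pts=[(circ(sx,sy,0,.036),G),(circ(sx,sy,.084,.021),Rr),(sq(sx,sy,.007,.134,0),B)]
    u,v=proj(c,[sx,sy,.06])[0].astype(int);a=crop(c,u,v,25,8,pts)
    box,f=spin(px,py,pa)
    pts=[(f([[0,28,70],[0,-30,70]]),Rr),(f([[-10,28,60],[10,28,60]]),G),(f([[-2,0,85],[2,0,85]]),B)]
    u,v=proj(c,[px,py,.03])[0].astype(int);b=crop(c,u,v,35,400/70,pts)
    ims.append(np.hstack([a,b[:400,:400]]))
cv2.imwrite("pics/z1.png",cv2.resize(np.vstack(ims),(600,600)))
# refine: silhouettes of stand and dish
for n in out:
  c=out[n]
  # grey-level threshold print of dish corners skip
E
```

```text
(no output)
```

View pics/z1.png

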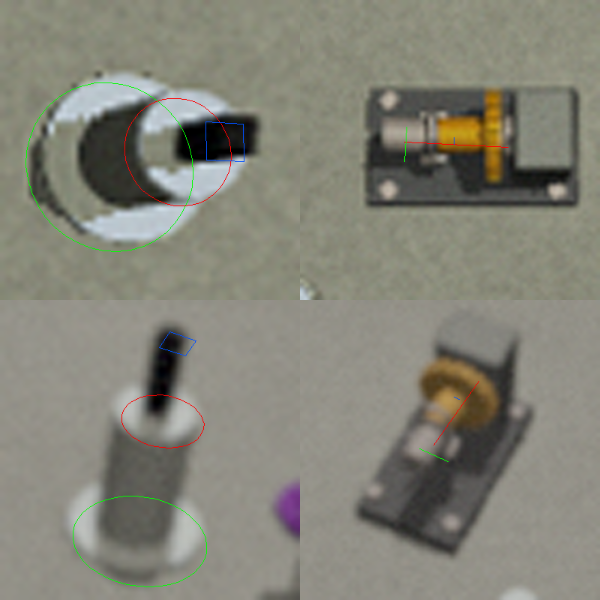

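Left: cup overlay off by about 2 px, handle roughly yaw 0. Right: the ring is at (432,130) in the top crop, about 12 mm in +y from my guess. I'll refine with corner picks and redraw.

```bash
python3 - <<'E'
from fit import *
from scipy.optimize import least_squares as ls
c=out["top"];c2=out["side"]
u0,v0=proj(c,[.480,.041,.03])[0].astype(int)-35
u1,v1=proj(c2,[.480,.041,.03])[0].astype(int)-35
s=300/70
T=lambda p:np.array([p[0]-300,p[1]])/s-.5+[u0,v0]
S=lambda p:np.array([p[0]-300,p[1]-300])/s-.5+[u1,v1]
# base corners top face z=12: top order (+x,+y),(+x,-y),(-x,-y),(-x,+y)
tc=[T(p) for p in[(370,87),(577,88),(578,206),(366,205)]]
sc=[S(p) for p in[(358,513),(452,553),(533,408)]] # (+x,+y),(-x,+y),(-x,-y)
def mod(q):
    box,f=spin(q[0],q[1],q[2]); y1=q[3]*1e3
    C=f([[35,y1,12],[35,y1-125,12],[-35,y1-125,12],[-35,y1,12]]);return C,f
def res(q):
    C,f=mod(q)
    sh=f([[0,28,60]])
    return np.r_[(proj(c,C)-tc).ravel(),(proj(c2,C[[0,3,2]])-sc).ravel(),
      (proj(c,f([[0,0,83]]))[0]-T((432,133)))*1.0, (proj(c,f([[0,28,66]]))[0]-T((382,132)))]
r=ls(res,[.485,.053,0,.04]);q=r.x;print(q,r.fun.round(1))
np.save("sp.npy",q)
# stand by segmentation
G=(0,255,0);Rr=(0,0,255);B=(255,80,0);ims=[]
sx,sy=.4435,-.295; dx,dy,da=.490,.244,.03
for n in("top","side"):
    c=out[n]
    u,v=proj(c,[sx,sy,.06])[0].astype(int)
    a=crop(c,u,v,25,8,[(circ(sx,sy,0.004,.036),G),(circ(sx,sy,.084,.021),Rr),(sq(sx,sy,.007,.134,0),B)])
    C,f=mod(q);u,v=proj(c,[*q[:2],.03])[0].astype(int)
    t=np.linspace(0,6.28,30)
    b=crop(c,u,v,25,8,[(np.r_[C,C[:1]],G),(f(np.c_[10*np.cos(t),0*t+28,60+10*np.sin(t)]),Rr),(f(np.c_[8*np.cos(t),0*t,76+8*np.sin(t)]),B)])
    u,v=proj(c,[dx,dy,.01])[0].astype(int)
    d=crop(c,u,v,32,400/64,[(sq(dx,dy,.055,.022,da),G),(sq(dx,dy,.055,0,da),Rr)])[:400,:400]
    ims.append(np.hstack([a,b,d]))
cv2.imwrite("pics/z2.png",cv2.resize(np.vstack(ims),(800,533)))
E
```

```text
[0.48610585 0.05382759 0.05016216 0.04127943] [-0.7  0.2 -0.6  0.  -0.5 -0.4 -0.1 -0.2 -0.4 -1.2  1.2 -0.7  1.1  0.3
 -0.2 -1.   0.2  0.3]
```

View pics/z2.png

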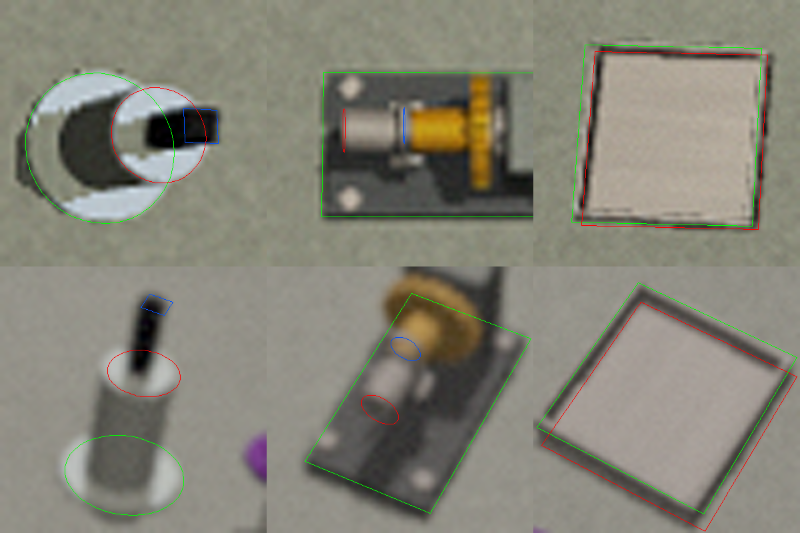

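Request:
drive_tool(increments=[[[33,21.6,0],[0,0,-2.6],1],[[33,21.6,0],[0,0,-2.6],1],[[33,21.6,0],[0,0,-2.6],1],[[33,21.6,0],[0,0,-2.6],1],[[33,21.6,0],[0,0,-2.6],1],[[33,21.6,0],[0,0,-2.6],1],[[33,21.6,0],[0,0,-2.6],1],[[33,21.6,0],[0,0,-2.5],1]])

```text
clock: 1.27
eef_pos: [0.4424, -0.2935, 0.2315]
tool_rot: [1.0, -0.001, 0.0, 0.0]
ft_force: [0.5, -1.3, -0.3]
grip_width: 0.0855
grasp_force: 0.0
```

Request:
drive_tool(increments=[[[0.8,-1,-35],[0,0,0],0.7],[[0,0,-35],[0,0,0],0.6],[[0,0,-30],[0,0,0],0.6],[[0,0,-20],[0,0,0],0.6],[[0,0,-15],[0,0,0],0.6],[[0,0,-4.5],[0,0,0],0.6],[[0,0,0],[0,0,0],0.5]])

```text
clock: 1.85
eef_pos: [0.4409, -0.2952, 0.0905]
tool_rot: [1.0, 0.0, -0.001, -0.001]
ft_force: [-0.2, 0.3, 0.2]
grip_width: 0.0428
grasp_force: 0.0
```

Request:
drive_tool(increments=[[[0,0,0],[0,0,0],0.3],[[0,0,0],[0,0,0],0],[[0,0,0],[0,0,0],0],[[0,0,0],[0,0,0],0],[[0,0,0],[0,0,0],0],[[0,0,0],[0,0,0],0],[[0,0,0],[0,0,0],0]])

```text
clock: 2.43
eef_pos: [0.4429, -0.2967, 0.0935]
tool_rot: [1.0, 0.0, 0.002, 0.001]
ft_force: [-0.5, 0.0, 5.4]
grip_width: 0.0135
grasp_force: 59.1
```

```bash
python3 - <<'E'
from h import *
for i in range(3):
    o=get_obs();print(o["clock"],np.round(o["eef_pos"],4),np.round(o["tool_rot"],4),np.round(o["ft_force"],1),np.round(o["ft_torque"],2),np.round(o["joint_pos"],3))
    camera("top")
E
```

```text
2.4333 [ 0.4429 -0.2967  0.0935] [1.0e+00 2.0e-04 1.5e-03 1.0e-03] [-0.5  0.   5.4] [ 0.06  0.   -0.03] [-0.59   0.402 -0.144  1.021 -0.     2.551]
2.4833 [ 0.4429 -0.2966  0.0935] [1.0e+00 2.0e-04 1.5e-03 1.0e-03] [0.  0.  6.6] [ 0.   -0.01  0.01] [-0.59   0.402 -0.144  1.021 -0.     2.551]
2.5333 [ 0.4429 -0.2966  0.0935] [1.0e+00 2.0e-04 1.5e-03 1.0e-03] [-0.9 -0.4  6.1] [ 0.01  0.02 -0.02] [-0.59   0.402 -0.144  1.021 -0.     2.551]
```

Request:
drive_tool(increments=[[[0,0,5],[0,0,0],0],[[0,0,10],[0,0,0],0],[[0,0,20],[0,0,0],0],[[0,0,20],[0,0,0],0],[[0,0,20],[0,0,0],0],[[0,0,25],[0,0,0],0],[[0,0,25],[0,0,0],0],[[0,0,25],[0,0,0],0]])

```text
clock: 3.25
eef_pos: [0.4411, -0.2954, 0.2433]
tool_rot: [1.0, 0.0, -0.0, -0.0]
ft_force: [0.2, -0.4, -1.1]
grip_width: 0.0134
grasp_force: 58.9
```

Request:
drive_tool(increments=[[[0,30,0],[0,0,3],0],[[0,35,0],[0,0,7],0],[[0,35,0],[0,0,7],0],[[0,35,0],[0,0,7],0],[[-20,35,0],[0,0,7],0],[[-20,35,0],[0,0,7],0],[[-20,25,0],[0,0,7],0],[[0,0,0],[0,0,0],0]])

```text
clock: 3.92
eef_pos: [0.3772, -0.0621, 0.242]
tool_rot: [0.922, 0.387, -0.001, -0.002]
ft_force: [-1.2, 0.2, -1.4]
grip_width: 0.0137
grasp_force: 59.1
```

```bash
python3 - <<'E'
from fit import *
o=get_obs();print(o["clock"],np.round(o["eef_pos"],4),np.round(o["tool_rot"],4),np.round(o["ft_force"],1),np.round(o["joint_pos"],3),o["grip_width"])
e=np.array(o["eef_pos"]);ims=[]
for n in("side","top"):
    c=camera(n);u,v=proj(c,e-[0,0,.04])[0].astype(int);print(u,v)
    ims.append(crop(c,u,v,32,400/64,[])[:400,:400])
cv2.imwrite("pics/hook.png",np.hstack(ims))
E
```

```text
3.9167 [ 0.3772 -0.0621  0.242 ] [ 0.9221  0.3869 -0.0014 -0.0018] [-1.2  0.2 -1.4] [-1.640e-01  5.000e-03 -2.400e-01  1.330e+00  2.000e-03  2.183e+00] 0.013720454937691464
329 167
298 256
```

View pics/hook.png

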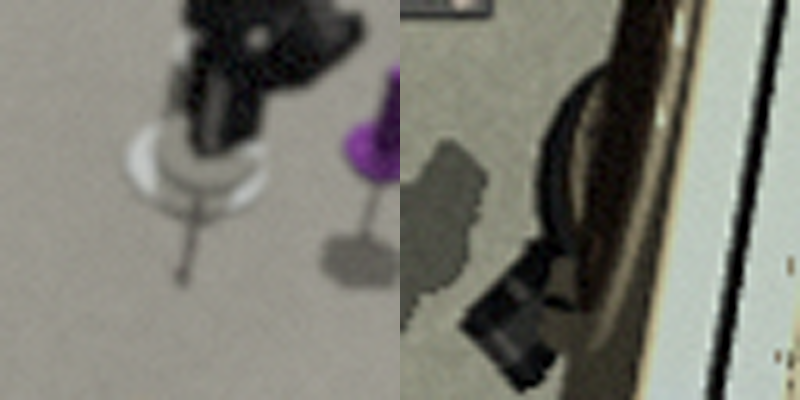

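The hook tip is at (182,275) in the left half, but the toe direction is unclear. I'll move closer to the side camera at a more telling yaw.

Request:
drive_tool(increments=[[[-10,25,25],[0,0,3],0],[[-10,25,25],[0,0,3],0],[[-10,25,25],[0,0,3],0],[[-10,25,25],[0,0,3],0],[[0,25,25],[0,0,3],0],[[0,25,25],[0,0,3],0],[[0,0,0],[0,0,0],0],[[0,0,0],[0,0,0],0]])

```text
clock: 4.68
eef_pos: [0.3432, 0.0847, 0.393]
tool_rot: [0.852, 0.523, 0.001, 0.001]
ft_force: [0.4, -0.5, -0.7]
grip_width: 0.0132
grasp_force: 59.3
```

```bash
python3 - <<'E'
from fit import *
from scipy.spatial.transform import Rotation as R
o=get_obs();print(o["clock"],np.round(o["eef_pos"],4),np.round(o["tool_rot"],4),np.round(o["ft_force"],1),np.round(o["joint_pos"],3),o["grip_width"])
e=np.array(o["eef_pos"]);X=R.from_quat(o["tool_rot"]).as_matrix()
c=camera("side");L=.0825
b=e-[0,0,L-.0]  # approx hook bottom for length ~70
pts=[]
for k,col in zip(range(4),[(0,0,255),(0,255,0),(255,0,0),(0,255,255)]):
    a=k*np.pi/2; d=X[:,0]*np.cos(a)+np.cross([0,0,1],X[:,0])*np.sin(a)
    pts.append((np.array([b,b+d*.0128+[0,0,.003]]),col))
u,v=proj(c,b+[0,0,.02])[0].astype(int);w=20
cv2.imwrite("pics/hook2.png",np.hstack([crop(c,u,v,w,10,[]),crop(c,u,v,w,10,pts)]))
E
```

```text
4.6833 [0.3432 0.0847 0.393 ] [8.523e-01 5.231e-01 1.400e-03 7.000e-04] [ 0.4 -0.5 -0.7] [ 2.420e-01 -6.900e-02  7.800e-02  1.714e+00 -1.000e-03  2.283e+00] 0.013204571984323387
```

View pics/hook2.png

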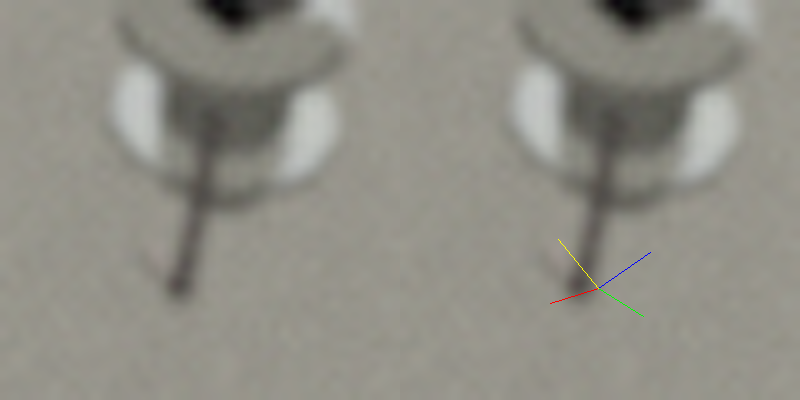

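The faint toe runs from (178,285) up-left to (148,255), matching the yellow hypothesis, so pick +x is tool x −90°. Wrist range favours inserting from the bush side with the toe toward spindle +y (tool yaw 183°). I'll turn, then find the hook length by touching the bench.

Request:
drive_tool(increments=[[[3.5,-4.4,-15],[0,0,7.1],0],[[3.5,-4.4,-15],[0,0,7.1],0],[[3.5,-4.4,-15],[0,0,7.1],0],[[3.5,-4.4,-15],[0,0,7.1],0],[[3.5,-4.4,-15],[0,0,7.1],0],[[3.5,-4.4,-15],[0,0,7.1],0],[[3.5,-4.4,-15],[0,0,7.1],0],[[3.5,-4.4,-15],[0,0,7.1],0]])

```text
clock: 5.4
eef_pos: [0.369, 0.047, 0.2695]
tool_rot: [0.5, 0.866, -0.001, -0.001]
ft_force: [0.6, 0.5, -1.3]
grip_width: 0.0131
grasp_force: 59.2
```

Request:
drive_tool(increments=[[[3.5,-4.4,-15],[0,0,7.1],0],[[3.5,-4.4,-15],[0,0,7.1],0],[[3.5,-4.4,-15],[0,0,7.1],0],[[3.5,-4.4,-15],[0,0,7.1],0],[[3.5,-4.4,-15],[0,0,7.1],0],[[3.5,-4.4,-15],[0,0,7.1],0],[[3.5,-4.4,-15],[0,0,7.1],0],[[3.5,-4.4,-15],[0,0,6],0]])

```text
clock: 6.07
eef_pos: [0.3965, 0.0117, 0.1496]
tool_rot: [0.038, 0.999, -0.0, -0.002]
ft_force: [0.0, 0.0, -1.2]
grip_width: 0.013
grasp_force: 59.2
```

Request:
drive_tool(increments=[[[0,0,-20],[0,0,0],0],[[0,0,-20],[0,0,0],0],[[0,0,0],[0,0,0],0],[[0,0,0],[0,0,0],0]])

```text
clock: 6.4
eef_pos: [0.3956, 0.0124, 0.1102]
tool_rot: [0.041, 0.999, -0.0, -0.003]
ft_force: [0.0, -0.2, -0.5]
grip_width: 0.0133
grasp_force: 59.2
```

Request:
drive_tool(increments=[[[0,0,-9],[0,0,4],0],[[0,0,-9],[0,0,3.7],0],[[0,0,-2],[0,0,0],0],[[0,0,-1],[0,0,0],0],[[0,0,-1],[0,0,0],0],[[0,0,0],[0,0,0],0]])

```text
clock: 6.9
eef_pos: [0.3983, 0.0137, 0.0904]
tool_rot: [-0.028, 1.0, -0.0, 0.001]
ft_force: [-0.0, -0.5, -0.9]
grip_width: 0.0128
grasp_force: 59.2
```

Request:
drive_tool(increments=[[[0,0,-1],[0,0,0],0],[[0,0,-1],[0,0,0],0],[[0,0,0],[0,0,0],0],[[0,0,0],[0,0,0],0]])

```text
clock: 7.23
eef_pos: [0.3978, 0.0138, 0.0879]
tool_rot: [-0.028, 1.0, -0.0, 0.0]
ft_force: [0.5, 0.6, -0.7]
grip_width: 0.0133
grasp_force: 59.2
```

Request:
drive_tool(increments=[[[0,0,-1],[0,0,0],0],[[0,0,-1],[0,0,0],0],[[0,0,0],[0,0,0],0],[[0,0,0],[0,0,0],0]])

```text
clock: 7.57
eef_pos: [0.3978, 0.0138, 0.0857]
tool_rot: [-0.028, 1.0, -0.0, -0.0]
ft_force: [1.0, 1.2, -0.5]
grip_width: 0.0133
grasp_force: 59.2
```

Request:
drive_tool(increments=[[[0,0,-1],[0,0,0],0],[[0,0,-1],[0,0,0],0],[[0,0,0],[0,0,0],0],[[0,0,0],[0,0,0],0]])

```text
clock: 7.9
eef_pos: [0.3984, 0.0139, 0.085]
tool_rot: [-0.028, 1.0, 0.0, 0.001]
ft_force: [-2.4, -0.4, 9.4]
grip_width: 0.0135
grasp_force: 60.6
```

Request:
drive_tool(increments=[[[0,0,-1],[0,0,0],0],[[0,0,-1],[0,0,0],0],[[0,0,0],[0,0,0],0],[[0,0,0],[0,0,0],0]])

```text
clock: 8.23
eef_pos: [0.4003, 0.0138, 0.0846]
tool_rot: [-0.028, 1.0, -0.0, 0.003]
ft_force: [-1.9, -1.2, 18.2]
grip_width: 0.0134
grasp_force: 59.2
```

Request:
drive_tool(increments=[[[0,0,-1],[0,0,0],0],[[0,0,-1],[0,0,0],0],[[0,0,0],[0,0,0],0],[[0,0,0],[0,0,0],0]])

```text
clock: 8.57
eef_pos: [0.4018, 0.014, 0.0842]
tool_rot: [-0.028, 1.0, 0.0, 0.005]
ft_force: [-3.2, 0.1, 29.1]
grip_width: 0.0133
grasp_force: 60.0
```

Request:
drive_tool(increments=[[[0,0,3.5],[0,0,0],0],[[0,0,0],[0,0,0],0],[[0,0,0],[0,0,0],0]])

```text
clock: 8.82
eef_pos: [0.3997, 0.0139, 0.0847]
tool_rot: [-0.028, 1.0, 0.0, 0.002]
ft_force: [-0.4, 0.1, 11.1]
grip_width: 0.013
grasp_force: 59.6
```

Request:
drive_tool(increments=[[[0,0,1.5],[0,0,0],0],[[0,0,0],[0,0,0],0],[[0,0,0],[0,0,0],0]])

```text
clock: 9.07
eef_pos: [0.3983, 0.0138, 0.085]
tool_rot: [-0.028, 1.0, 0.0, 0.0]
ft_force: [0.8, -0.2, 4.5]
grip_width: 0.0138
grasp_force: 58.7
```

Request:
drive_tool(increments=[[[0,0,30],[0,0,0],0],[[0,0,30],[0,0,0],0],[[0,0,30],[0,0,0],0],[[20,4,20],[0,0,0],0],[[30,8,0],[0,0,0],0],[[25,6,0],[0,0,0],0],[[14,4,0],[0,0,0],0],[[0,0,0],[0,0,0],0]])

```text
clock: 9.73
eef_pos: [0.4887, 0.0364, 0.1934]
tool_rot: [-0.029, 1.0, 0.0, -0.0]
ft_force: [-0.2, 0.2, -0.4]
grip_width: 0.0131
grasp_force: 58.4
```

Request:
drive_tool(increments=[[[0,0,-10],[0,0,0],0],[[0,0,0],[0,0,0],0],[[0,0,0],[0,0,0],0]])

```text
clock: 9.98
eef_pos: [0.4844, 0.0354, 0.1831]
tool_rot: [-0.028, 1.0, -0.0, -0.002]
ft_force: [0.2, -0.3, -0.8]
grip_width: 0.0132
grasp_force: 58.4
```

```bash
python3 - <<'E'
from fit import *
from scipy.spatial.transform import Rotation as R
o=get_obs();print(o["clock"],np.round(o["eef_pos"],4),np.round(o["tool_rot"],4),np.round(o["ft_force"],1),np.round(o["joint_pos"],3))
e=np.array(o["eef_pos"]);b=e-[0,0,.0852-.0018];d=np.array([-.05,.9987,0])
q=np.load("sp.npy");box,f=spin(q[0],.053,q[2]);t=np.linspace(0,6.28,30)
pts=[(np.array([b+[0,0,.05],b,b+d*.0128+[0,0,.003]]),(0,0,255)),(f(np.c_[10*np.cos(t),0*t+28,60+10*np.sin(t)]),(0,255,0)),
 (f(np.c_[6.5*np.cos(t),0*t,76+5*np.sin(t)]),(255,0,0)),(f([[0,28,70],[0,-30,70]]),(0,255,0)),(f(np.c_[25.5*np.cos(t),0*t-30,60+25.5*np.sin(t)]),(0,255,255))]
c=camera("side")
u,v=proj(c,b+[0,0,0])[0].astype(int);w=25
cv2.imwrite("pics/ins.png",np.hstack([crop(c,u,v,w,8,[]),crop(c,u,v,w,8,pts)]))
E
```

```text
9.9833 [0.4844 0.0354 0.1831] [-2.810e-02  9.996e-01 -1.000e-04 -2.400e-03] [ 0.2 -0.3 -0.8] [ 0.073  0.243 -0.12   1.213 -0.     0.017]
```

View pics/ins.png

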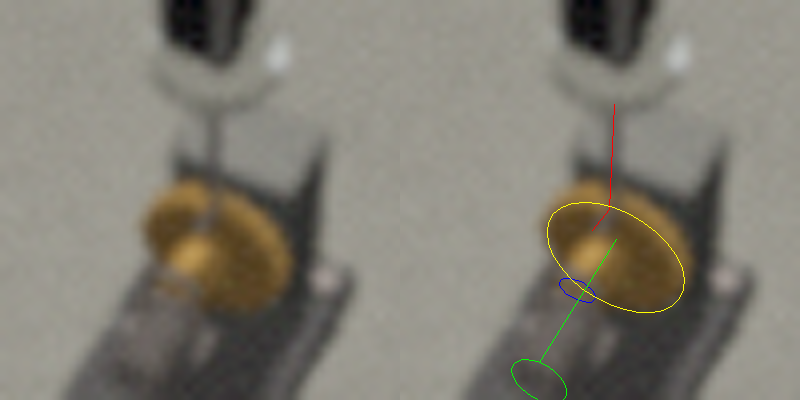

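Shank and gear overlays agree within about 1 px. I'll shift slightly and descend.

Request:
drive_tool(increments=[[[2,-2,-5],[0,0,0],0],[[0,0,-5],[0,0,0],0],[[0,0,-5],[0,0,0],0],[[0,0,-4],[0,0,0],0],[[0,0,-2],[0,0,0],0],[[0,0,0],[0,0,0],0],[[0,0,0],[0,0,0],0]])

```text
clock: 10.62
eef_pos: [0.4887, 0.0338, 0.1637]
tool_rot: [-0.028, 1.0, 0.0, -0.0]
ft_force: [1.0, -0.3, -1.4]
grip_width: 0.0134
grasp_force: 58.4
```

Request:
drive_tool(increments=[[[0,0,-1.5],[0,0,0],0],[[0,0,-1.5],[0,0,0],0],[[0,0,0],[0,0,0],0],[[0,0,0],[0,0,0],0]])

```text
clock: 10.95
eef_pos: [0.4887, 0.0338, 0.1608]
tool_rot: [-0.028, 1.0, -0.0, -0.0]
ft_force: [-0.1, 0.3, -0.9]
grip_width: 0.0132
grasp_force: 58.4
```

Request:
drive_tool(increments=[[[-1.5,0,-2.4],[0,0,0],0],[[0,0,0],[0,0,0],0],[[0,0,0],[0,0,0],0],[[0,0,0],[0,0,0],0]])

```text
clock: 11.28
eef_pos: [0.4872, 0.0338, 0.1584]
tool_rot: [-0.028, 1.0, -0.0, -0.0]
ft_force: [-0.0, 0.1, -1.9]
grip_width: 0.0133
grasp_force: 58.4
```

Request:
drive_tool(increments=[[[0,1.5,0],[0,0,0],0],[[0,1.5,0],[0,0,0],0],[[0,1.5,0],[0,0,0],0],[[0,1.5,0],[0,0,0],0],[[0,0,0],[0,0,0],0],[[0,0,0],[0,0,0],0]])

```text
clock: 11.78
eef_pos: [0.4873, 0.0399, 0.1584]
tool_rot: [-0.028, 1.0, -0.0, 0.0]
ft_force: [-1.1, -0.2, -0.3]
grip_width: 0.0134
grasp_force: 58.4
```

Shank is at spindle y ≈ −13.5, with the tip about to enter. Continue with force watch.

Request:
drive_tool(increments=[[[0,1,0],[0,0,0],0],[[0,1,0],[0,0,0],0],[[0,1,0],[0,0,0],0],[[0,0,0],[0,0,0],0],[[0,0,0],[0,0,0],0]])

```text
clock: 12.2
eef_pos: [0.4873, 0.0428, 0.1584]
tool_rot: [-0.028, 1.0, -0.0, -0.0]
ft_force: [-0.6, -0.1, -1.8]
grip_width: 0.0134
grasp_force: 58.4
```

Request:
drive_tool(increments=[[[0,1,0],[0,0,0],0],[[0,1,0],[0,0,0],0],[[0,1,0],[0,0,0],0],[[0,0,0],[0,0,0],0],[[0,0,0],[0,0,0],0]])

```text
clock: 12.62
eef_pos: [0.4873, 0.0458, 0.1584]
tool_rot: [-0.028, 1.0, -0.0, -0.0]
ft_force: [0.1, 0.1, -1.4]
grip_width: 0.013
grasp_force: 58.4
```

Request:
drive_tool(increments=[[[0,1,0],[0,0,0],0],[[0,0,1],[0,0,0],0],[[0,0,1],[0,0,0],0],[[0,0,1],[0,0,0],0],[[0,0,0.5],[0,0,0],0],[[0,0,0],[0,0,0],0],[[0,0,0],[0,0,0],0]])

```text
clock: 13.2
eef_pos: [0.4873, 0.0467, 0.1619]
tool_rot: [-0.028, 1.0, -0.0, 0.0]
ft_force: [0.3, 0.4, -2.4]
grip_width: 0.0134
grasp_force: 58.4
```

Request:
drive_tool(increments=[[[0,0,0.5],[0,0,0],0],[[0,0,0.5],[0,0,0],0],[[0,0,0.5],[0,0,0],0],[[0,0,0],[0,0,0],0]])

```text
clock: 13.53
eef_pos: [0.4872, 0.0467, 0.1629]
tool_rot: [-0.028, 1.0, -0.0, -0.0]
ft_force: [1.6, 0.4, -6.9]
grip_width: 0.0133
grasp_force: 58.4
```

Hook engaged (−6.9 N). Continue gently.

Request:
drive_tool(increments=[[[0,0,0.5],[0,0,0],0],[[0,0,0.5],[0,0,0],0],[[0,0,0.5],[0,0,0],0],[[0,0,0.5],[0,0,0],0],[[0,0,0],[0,0,0],0]])

```text
clock: 13.95
eef_pos: [0.4869, 0.0467, 0.1642]
tool_rot: [-0.028, 1.0, -0.0, -0.001]
ft_force: [4.4, 0.1, -18.5]
grip_width: 0.0131
grasp_force: 58.5
```

Request:
drive_tool(increments=[[[0,0,0.5],[0,0,0],0],[[0,0,0.5],[0,0,0],0],[[0,0,0.5],[0,0,0],0],[[0,0,0.5],[0,0,0],0],[[0,0,0],[0,0,0],0]])

```text
clock: 14.37
eef_pos: [0.4882, 0.0469, 0.1694]
tool_rot: [-0.028, 1.0, 0.0, 0.002]
ft_force: [0.5, -0.1, -0.6]
grip_width: 0.0134
grasp_force: 61.1
```

Request:
drive_tool(increments=[[[0,0,0.5],[0,0,0],0],[[0,0,0.5],[0,0,0],0],[[0,0,0.5],[0,0,0],0],[[0,0,0.5],[0,0,0],0],[[0,0,0],[0,0,0],0]])

```text
clock: 14.78
eef_pos: [0.4873, 0.0468, 0.1696]
tool_rot: [-0.028, 1.0, 0.0, 0.0]
ft_force: [0.1, 0.4, -0.6]
grip_width: 0.013
grasp_force: 61.2
```

Request:
drive_tool(increments=[[[0,0,2],[0,0,0],0],[[0,0,4],[0,0,0],0],[[0,0,6],[0,0,0],0],[[0,0,8],[0,0,0],0],[[0,0,8],[0,0,0],0],[[0,0,8],[0,0,0],0],[[0,0,4],[0,0,0],0],[[0,0,0],[0,0,0],0]])

```text
clock: 15.45
eef_pos: [0.4882, 0.0469, 0.2111]
tool_rot: [-0.028, 1.0, 0.0, 0.002]
ft_force: [0.6, -0.3, -0.5]
grip_width: 0.0132
grasp_force: 61.2
```

```bash
python3 - <<'E'
from fit import *
o=get_obs();print(o["clock"],np.round(o["eef_pos"],4),np.round(o["tool_rot"],4),np.round(o["ft_force"],1),o["grip_width"])
e=np.array(o["eef_pos"]);b=e-[0,0,.085];ims=[]
c=camera("side")
for q in("ring","pick"):
    for s in silhouettes(q,c)[:3]: print(q,s["conf"],s["bbox"])
u,v=proj(c,b)[0].astype(int);print(u,v)
cv2.imwrite("pics/lift.png",crop(c,u,v,25,12,[]))
E
```

```text
15.45 [0.4882 0.0469 0.2111] [-2.820e-02  9.996e-01  1.000e-04  1.500e-03] [ 0.6 -0.3 -0.5] 0.013182794043315862
ring 0.38 [260.7, 172.4, 278.6, 188.5]
ring 0.37 [265.0, 199.6, 270.6, 208.2]
ring 0.21 [160.7, 219.4, 179.0, 246.1]
pick 0.66 [261.2, 174.9, 276.7, 191.0]
pick 0.56 [351.8, 147.4, 367.2, 173.4]
pick 0.34 [250.0, 189.4, 290.7, 248.0]
267 200
```

View pics/lift.png

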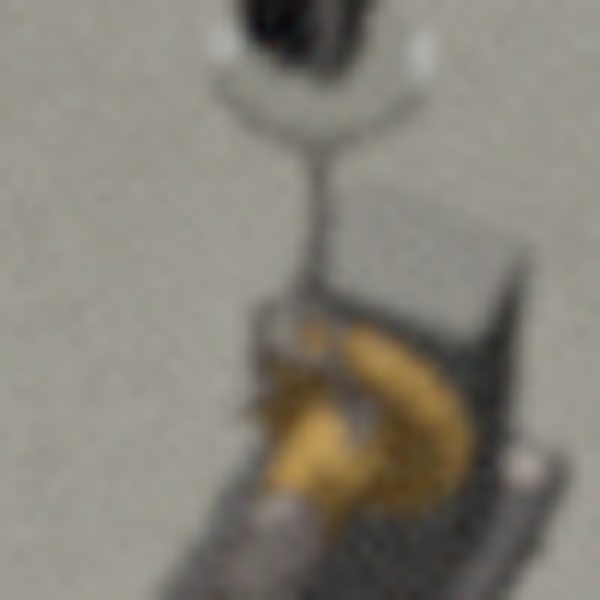

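The ring hangs on the hook, legs near (265,380) and (355,400) and clear of the shaft. Carry it smoothly to the dish.

Request:
drive_tool(increments=[[[0,3,0],[0,0,0],0],[[0,6,0],[0,0,0],0],[[0,9,0],[0,0,0],0],[[0,11,0],[0,0,0],0],[[0,11,0],[0,0,0],0],[[0,11,0],[0,0,0],0],[[0,11,0],[0,0,0],0],[[0,11,0],[0,0,0],0]])

```text
clock: 16.27
eef_pos: [0.4872, 0.1213, 0.2094]
tool_rot: [-0.029, 1.0, 0.0, -0.0]
ft_force: [0.7, -0.6, -1.7]
grip_width: 0.0131
grasp_force: 61.2
```

Request:
drive_tool(increments=[[[0,11,0],[0,0,0],0],[[0,11,0],[0,0,0],0],[[0,11,0],[0,0,0],0],[[0,11,0],[0,0,0],0],[[0,11,0],[0,0,0],0],[[0,11,0],[0,0,0],0],[[0,11,0],[0,0,0],0],[[0,11,0],[0,0,0],0]])

```text
clock: 16.93
eef_pos: [0.4873, 0.2088, 0.2094]
tool_rot: [-0.028, 1.0, -0.0, -0.0]
ft_force: [-0.4, -0.6, -2.0]
grip_width: 0.0133
grasp_force: 61.2
```

Request:
drive_tool(increments=[[[0,10,0],[0,0,0],0],[[0,8,0],[0,0,0],0],[[0,6,0],[0,0,0],0],[[0,4,0],[0,0,0],0],[[0,2,0],[0,0,0],0],[[0,0,0],[0,0,0],0],[[0,0,0],[0,0,0],0],[[0,0,0],[0,0,0],0]])

```text
clock: 17.6
eef_pos: [0.4873, 0.2373, 0.2094]
tool_rot: [-0.028, 1.0, -0.0, -0.0]
ft_force: [0.5, 0.3, -1.4]
grip_width: 0.013
grasp_force: 61.2
```

```bash
cat > look.py <<'E'
from fit import *
import sys
o=get_obs();print(o["clock"],np.round(o["eef_pos"],4),np.round(o["tool_rot"],4),np.round(o["ft_force"],1),np.round(o["joint_pos"],3),o["grip_width"])
e=np.array(o["eef_pos"]);b=e-[0,0,.0852-.0018];d=np.array([-.05,.9987,0])
c=camera("side");u,v=proj(c,b-[0,0,.03])[0].astype(int)
cv2.imwrite(sys.argv[1],np.hstack([crop(c,u,v,28,400/56,[])[:400,:400],crop(c,u,v,28,400/56,[(np.array([b+[0,0,.05],b,b+d*.0128+[0,0,.003]]),(0,0,255)),(sq(.489,.242,.055,.022,.03),(0,255,0))])[:400,:400]]))
for q in ("ring","dish"):
    for s in silhouettes(q,c)[:2]: print(q,s["conf"],s["bbox"])
E
python3 look.py pics/overdish.png
```

```text
17.6 [0.4873 0.2373 0.2094] [-2.790e-02  9.996e-01 -1.000e-04 -0.000e+00] [ 0.5  0.3 -1.4] [ 0.453  0.334  0.075  1.312 -0.     0.398] 0.01300978123784514
ring 0.49 [223.5, 254.6, 230.7, 271.5]
ring 0.15 [247.5, 188.9, 291.7, 248.8]
dish 0.96 [136.9, 302.1, 210.2, 370.9]
dish 0.71 [192.7, 254.8, 257.8, 310.7]
```

View pics/overdish.png

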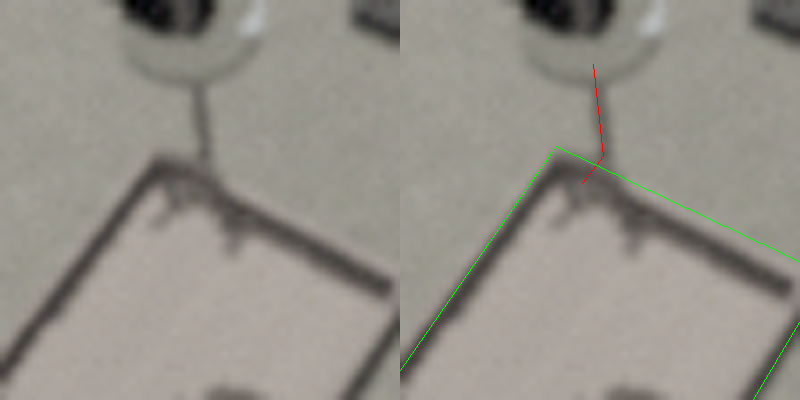

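Ring legs at (160,225) and (232,248), hanging upright over the dish. Lower it gently.

Request:
drive_tool(increments=[[[0,0,-4],[0,0,0],0],[[0,0,-8],[0,0,0],0],[[0,0,-12],[0,0,0],0],[[0,0,-13],[0,0,0],0],[[0,0,-13],[0,0,0],0],[[0,0,-12],[0,0,0],0],[[0,0,-8],[0,0,0],0],[[0,0,-6],[0,0,0],0]])

```text
clock: 18.42
eef_pos: [0.4865, 0.2373, 0.1318]
tool_rot: [-0.028, 1.0, -0.0, -0.001]
ft_force: [-0.5, -0.2, 0.0]
grip_width: 0.0129
grasp_force: 61.2
```

Request:
drive_tool(increments=[[[0,0,-4],[0,0,0],0],[[0,0,-3],[0,0,0],0],[[0,0,-2],[0,0,0],0],[[0,0,-2],[0,0,0],0],[[0,0,-1],[0,0,0],0],[[0,0,-1],[0,0,0],0],[[0,0,0],[0,0,0],0],[[0,0,0],[0,0,0],0]])

```text
clock: 19.08
eef_pos: [0.4874, 0.2378, 0.1206]
tool_rot: [-0.028, 1.0, 0.0, 0.0]
ft_force: [-0.1, -0.3, -1.4]
grip_width: 0.0128
grasp_force: 61.2
```

Request:
drive_tool(increments=[[[0,0,-1],[0,0,0],0],[[0,0,-1],[0,0,0],0],[[0,0,-1],[0,0,0],0],[[0,0,-0.5],[0,0,0],0],[[0,0,0],[0,0,0],0],[[0,0,0],[0,0,0],0],[[0,0,0],[0,0,0],0]])

```text
clock: 19.67
eef_pos: [0.4873, 0.2378, 0.1169]
tool_rot: [-0.028, 1.0, -0.0, -0.0]
ft_force: [-0.5, 0.8, -1.6]
grip_width: 0.0133
grasp_force: 61.2
```

Request:
drive_tool(increments=[[[0,0,-1],[0,0,0],0],[[0,0,-1],[0,0,0],0],[[0,0,-1],[0,0,0],0],[[0,0,-1],[0,0,0],0],[[0,0,0],[0,0,0],0],[[0,0,0],[0,0,0],0],[[0,0,0],[0,0,0],0]])

```text
clock: 20.25
eef_pos: [0.4873, 0.2378, 0.1129]
tool_rot: [-0.028, 1.0, -0.0, 0.0]
ft_force: [0.4, -0.5, -0.7]
grip_width: 0.0126
grasp_force: 61.2
```

```bash
python3 look.py pics/indish.png
```

```text
20.25 [0.4873 0.2378 0.1129] [-0.0282  0.9996 -0.      0.    ] [ 0.4 -0.5 -0.7] [ 0.454  0.402 -0.087  1.082 -0.     0.398] 0.012599088334505687
ring 0.55 [272.3, 130.4, 284.1, 141.5]
dish 0.92 [140.9, 301.7, 208.5, 371.0]
dish 0.67 [192.3, 265.0, 255.8, 312.6]
```

View pics/indish.png

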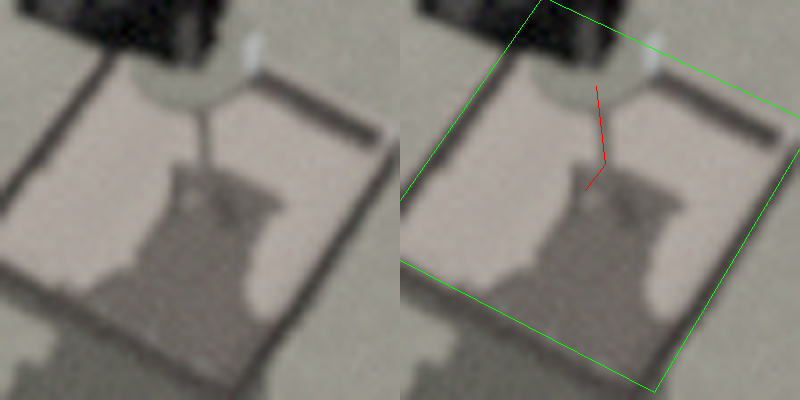

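The ring looks upright around (190–235,170–210), with the hook slack in the eye. Withdraw the toe slowly.

Request:
drive_tool(increments=[[[0,-1,0],[0,0,0],0],[[0.1,-1.5,0],[0,0,0],0],[[0.1,-1.5,0],[0,0,0],0],[[0.1,-1.5,0],[0,0,0],0],[[0.1,-1.5,0],[0,0,0],0],[[0.1,-1.5,0],[0,0,0],0],[[0.1,-1.5,0],[0,0,0],0],[[0.1,-1.5,0],[0,0,0],0]])

```text
clock: 21.07
eef_pos: [0.488, 0.2261, 0.1129]
tool_rot: [-0.028, 1.0, 0.0, 0.0]
ft_force: [0.0, -0.4, -0.7]
grip_width: 0.0135
grasp_force: 61.2
```

Request:
drive_tool(increments=[[[0.1,-1.5,0],[0,0,0],0],[[0.1,-1.5,0],[0,0,0],0],[[0.1,-1.5,0],[0,0,0],0],[[0.1,-1.5,0],[0,0,0],0],[[0.1,-1.5,0],[0,0,0],0],[[0.1,-2,0],[0,0,0],0],[[0.1,-2,0],[0,0,0],0],[[0,0,0],[0,0,0],0]])

```text
clock: 21.73
eef_pos: [0.4886, 0.2144, 0.1129]
tool_rot: [-0.028, 1.0, -0.0, -0.0]
ft_force: [0.1, -0.4, -0.9]
grip_width: 0.0132
grasp_force: 61.2
```

```bash
python3 - <<'E'
from fit import *
o=get_obs();print(o["clock"],np.round(o["eef_pos"],4),np.round(o["ft_force"],1))
c=camera("side")
print(proj(c,[[.488,.239,.004],[.488,.239,.04],[*(np.array(o["eef_pos"])-[0,0,.085])]]).round(1))
for s in silhouettes("ring",c)[:4]: print(s["conf"],s["bbox"])
u,v=proj(c,[.488,.239,.02])[0].astype(int)
g=cv2.cvtColor(c["image"],cv2.COLOR_RGB2GRAY)[v-14:v+12,u-16:u+16];print(u-16,v-14)
for r in g:print(' '.join('%3d'%x for x in r))
E
```

```text
21.7333 [0.4886 0.2144 0.1129] [ 0.1 -0.4 -0.9]
[[229.2 284. ]
 [228.4 276.5]
 [233.9 271.2]]
0.51 [226.0, 279.4, 230.7, 285.8]
212 266
147 116  79  84 126 151 168 170 169 165 168 167 167 166 166 165 163 158 148 136 113  97  78  75  75  85  99 118 138 147 156 154
121  87  72 115 150 163 166 167 167 168 167 167 166 167 166 165 166 166 165 157 148 127  93  90  84  81  78  83  97 117 134 148
 88  65  94 134 164 169 168 170 169 167 167 168 167 164 167 168 165 165 168 170 165 141 108 103 113 103  92  81  79  84 103 119
 70  91 124 154 166 167 167 168 168 166 167 165 165 165 166 166 168 168 168 169 169 147 117 127 145 136 121 105  93  86  83  84
 85 125 152 165 168 167 166 168 169 167 167 165 166 165 166 168 167 168 170 171 168 150 117 139 160 161 151 136 117 105  86  73
114 150 164 166 169 168 171 167 167 168 166 165 165 165 165 167 166 168 171 173 165 148 119 138 163 164 166 161 152 136 108  91
134 161 171 168 168 167 167 166 167 166 163 164 164 167 169 168 168 170 168 168 156 142 119 138 152 149 155 160 161 156 139 114
152 166 170 170 169 167 169 166 167 165 164 164 165 167 168 168 167 
[... 1663 characters left out ...]
 104 105  99  84  85  96  98 103 105 104 113 139 164 168 167
165 164 166 165 165 165 154 131 117 111 105 103  99 110 104 107 106 107 106 100  90  85  96 100 102 108 104 110 142 166 169 167
164 167 164 165 161 152 133 115 108 103 104 104 103 103 106 103 106 107 107 102  95  98  97 104 102 110 110 116 146 165 168 168
166 166 165 158 143 129 113 102 102 101 102 105 108 105 107 106 104 103 106 107 106 105 102 102 108 108 110 126 154 167 170 166
166 166 164 149 118 107 107 102 103 103 104 105 103 101 105 110 109 107 106 100 106 102 107 105 105 109 109 123 146 162 167 163
165 162 156 130 108 104 102 102 103 103 105 103 106 105 103 104 105 107 105 106 100  98 103 104 104 107 105 111 129 149 162 164
```

The ring (rows 278–288) is separated from the hook (about row 273) and stands in the dish. Lift out and return to the cup, unwinding the yaw.

Request:
drive_tool(increments=[[[0,0,3],[0,0,0],0],[[0,0,8],[0,0,0],0],[[0,0,16],[0,0,0],0],[[0,0,25],[0,0,0],0],[[0,0,30],[0,0,0],0],[[0,0,30],[0,0,0],0],[[0,0,25],[0,0,0],0],[[0,0,8],[0,0,0],0]])

```text
clock: 22.5
eef_pos: [0.4905, 0.2157, 0.2633]
tool_rot: [-0.028, 1.0, 0.002, 0.004]
ft_force: [-0.3, 0.8, -1.2]
grip_width: 0.0132
grasp_force: 61.2
```

Request:
drive_tool(increments=[[[-1.8,-19.6,0],[0,0,-7],0],[[-1.8,-19.6,0],[0,0,-7],0],[[-1.8,-19.6,0],[0,0,-7],0],[[-1.8,-19.6,0],[0,0,-7],0],[[-1.8,-19.6,0],[0,0,-7],0],[[-1.8,-19.6,0],[0,0,-7],0],[[-1.8,-19.6,0],[0,0,-7],0],[[-1.8,-19.6,0],[0,0,-7],0]])

```text
clock: 23.17
eef_pos: [0.4737, 0.0571, 0.2573]
tool_rot: [0.447, 0.895, -0.0, -0.0]
ft_force: [1.1, -0.3, -0.9]
grip_width: 0.0133
grasp_force: 61.2
```

Request:
drive_tool(increments=[[[-1.8,-19.6,0],[0,0,-7],0],[[-1.8,-19.6,0],[0,0,-7],0],[[-1.8,-19.6,0],[0,0,-7],0],[[-1.8,-19.6,0],[0,0,-7],0],[[-1.8,-19.6,0],[0,0,-7],0],[[-1.8,-19.6,0],[0,0,-7],0],[[-1.8,-19.6,0],[0,0,-7],0],[[-1.8,-19.6,0],[0,0,-7],0]])

```text
clock: 23.83
eef_pos: [0.4593, -0.0996, 0.2573]
tool_rot: [0.815, 0.58, -0.0, -0.0]
ft_force: [0.1, 0.7, -1.1]
grip_width: 0.013
grasp_force: 61.2
```

Request:
drive_tool(increments=[[[-1.8,-19.6,0],[0,0,-7],0],[[-1.8,-19.6,0],[0,0,-7],0],[[-1.8,-19.6,0],[0,0,-7],0],[[-1.8,-19.6,0],[0,0,-7],0],[[-1.8,-19.6,0],[0,0,-7],0],[[-1.8,-19.6,0],[0,0,-7],0],[[-1.8,-19.6,0],[0,0,-7],0],[[0,0,0],[0,0,0],0]])

```text
clock: 24.5
eef_pos: [0.4467, -0.2388, 0.257]
tool_rot: [0.982, 0.189, -0.001, 0.0]
ft_force: [0.8, -0.3, -0.9]
grip_width: 0.0131
grasp_force: 61.2
```

Request:
drive_tool(increments=[[[-1,-18,0],[0,0,-6],0],[[-1,-18,0],[0,0,-6],0],[[-1,-14,0],[0,0,-6],0],[[-1,-7.8,0],[0,0,-3.8],0],[[0,0,0],[0,0,0],0],[[0,0,0],[0,0,0],0],[[0,0,0],[0,0,0],0]])

```text
clock: 25.08
eef_pos: [0.4432, -0.2929, 0.2576]
tool_rot: [1.0, 0.005, -0.0, -0.0]
ft_force: [-0.5, 0.2, -1.2]
grip_width: 0.0129
grasp_force: 61.2
```

```bash
python3 - <<'E'
from h import *
o=get_obs();print(o["clock"],np.round(o["eef_pos"],4),np.round(o["tool_rot"],4),np.round(o["joint_pos"],3))
c=camera("side")
for s in silhouettes("ring",c)[:4]: print(s["conf"],s["bbox"])
print(proj(c,[[.488,.239,.004],[.488,.239,.04]]))
E
```

```text
25.0833 [ 0.4432 -0.2929  0.2576] [ 1.0e+00  5.1e-03 -3.0e-04 -5.0e-04] [-0.584  0.295  0.146  1.423  0.     2.547]
0.23 [272.5, 130.3, 282.7, 141.4]
[[229.20436446 283.99695659]
 [228.39870789 276.54766265]]
```

Request:
drive_tool(increments=[[[-0.6,-3.6,-20],[0,0,-0.5],0],[[0,0,-30],[0,0,0],0],[[0,0,-25],[0,0,0],0],[[0,0,-10],[0,0,0],0],[[0,0,0],[0,0,0],0],[[0,0,0],[0,0,0],0]])

```text
clock: 25.68
eef_pos: [0.4429, -0.2971, 0.1733]
tool_rot: [1.0, -0.0, -0.0, -0.0]
ft_force: [0.7, -0.0, -1.0]
grip_width: 0.0133
grasp_force: 61.2
```

Request:
drive_tool(increments=[[[0,0,-15],[0,0,0],0],[[0,0,-15],[0,0,0],0],[[0,0,-15],[0,0,0],0],[[0,0,-12],[0,0,0],0],[[0,0,-6],[0,0,0],0],[[0,0,0],[0,0,0],0],[[0,0,0],[0,0,0],0]])

```text
clock: 26.27
eef_pos: [0.4435, -0.2979, 0.1112]
tool_rot: [1.0, -0.0, 0.001, 0.001]
ft_force: [-0.4, 0.3, -0.4]
grip_width: 0.0131
grasp_force: 61.2
```

Request:
drive_tool(increments=[[[-0.4,1,-3],[0,0,0],0],[[0,0,-3],[0,0,0],0],[[0,0,-2],[0,0,0],0],[[0,0,-1],[0,0,0],0],[[0,0,0],[0,0,0],0],[[0,0,0],[0,0,0],0]])

```text
clock: 26.77
eef_pos: [0.4423, -0.2964, 0.1009]
tool_rot: [1.0, -0.001, -0.0, -0.0]
ft_force: [0.7, 0.9, -1.5]
grip_width: 0.0127
grasp_force: 61.2
```

Request:
drive_tool(increments=[[[0,0,-2],[0,0,0],0],[[0,0,-2],[0,0,0],0],[[0,0,-2],[0,0,0],0],[[0,0,-1],[0,0,0],0],[[0,0,0],[0,0,0],0],[[0,0,0],[0,0,0],0]])

```text
clock: 27.27
eef_pos: [0.4422, -0.2964, 0.0938]
tool_rot: [1.0, -0.001, -0.0, -0.0]
ft_force: [0.3, 0.5, -1.4]
grip_width: 0.0129
grasp_force: 61.4
```

Entered freely. Seat it and release.

Request:
drive_tool(increments=[[[0,0,-1],[0,0,0],0],[[0,0,-0.5],[0,0,0],0],[[0,0,0],[0,0,0],0],[[0,0,0],[0,0,0],0]])

```text
clock: 27.6
eef_pos: [0.4424, -0.2965, 0.0934]
tool_rot: [1.0, -0.001, 0.0, 0.0]
ft_force: [-1.4, 0.7, 5.1]
grip_width: 0.013
grasp_force: 62.2
```

Request:
drive_tool(increments=[[[0,0,0],[0,0,0],0.25],[[0,0,0],[0,0,0],0.4],[[0,0,0],[0,0,0],0.5],[[0,0,0],[0,0,0],0.6],[[0,0,0],[0,0,0],0.6],[[0,0,0],[0,0,0],0.6]])

```text
clock: 28.1
eef_pos: [0.4423, -0.2964, 0.0922]
tool_rot: [1.0, -0.001, -0.0, -0.0]
ft_force: [-1.0, 0.3, 0.3]
grip_width: 0.0513
grasp_force: 0.0
```

Request:
drive_tool(increments=[[[0,0,8],[0,0,0],0.6],[[0,0,20],[0,0,0],0.6],[[0,0,30],[0,0,0],0.6],[[0,0,30],[0,0,0],0.6],[[0,0,30],[0,0,0],0.6],[[-15,-20,10],[0,0,0],0.6],[[-20,-30,0],[0,0,0],0.6],[[-20,-30,0],[0,0,0],0.6]])

```text
clock: 28.77
eef_pos: [0.3879, -0.3773, 0.2229]
tool_rot: [1.0, 0.001, 0.002, 0.002]
ft_force: [-0.3, -0.8, -0.5]
grip_width: 0.0514
grasp_force: 0.0
```

Request:
drive_tool(increments=[[[-20,-30,0],[0,0,0],0.6],[[-20,-30,0],[0,0,0],0.6],[[-10,-10,0],[0,0,0],0.6],[[0,0,0],[0,0,0],0.6],[[0,0,0],[0,0,0],0.6]])

```text
clock: 29.18
eef_pos: [0.3367, -0.4469, 0.2208]
tool_rot: [1.0, -0.002, 0.0, -0.0]
ft_force: [-0.0, 0.3, 0.4]
grip_width: 0.0512
grasp_force: 0.0
```

```bash
python3 - <<'E'
from fit import *
o=get_obs();print(o["clock"],np.round(o["eef_pos"],4))
for n in("top","side"):
    c=camera(n);i0=out[n]["image"].astype(int)
    for P,w,nm in(([.443,-.295,.06],28,"cup"),([.486,.05,.05],25,"spindle"),([.489,.242,.01],22,"dish")):
        u,v=proj(c,P)[0].astype(int)
        D=np.abs(c["image"].astype(int)-i0).max(2)[v-w:v+w,u-w:u+w];a=np.argwhere(D>40)
        print(n,nm,len(a),(a.min(0)+[v-w,u-w])[::-1] if len(a) else "",(a.max(0)+[v-w,u-w])[::-1] if len(a) else "")
    print("ring at proj",proj(c,[[.488,.239,.004],[.488,.239,.04]]).round(0).tolist())
    for q in("ring","pick"):
        for s in silhouettes(q,c)[:3]: print(q,round(s["conf"],2),s["bbox"])
    if n=="side":
        g=cv2.cvtColor(c["image"],cv2.COLOR_RGB2GRAY)[270:294,216:242]
        for r in g:print(' '.join('%3d'%x for x in r))
E
```

```text
29.1833 [ 0.3367 -0.4469  0.2208]
top cup 11 [367 231] [400 246]
top spindle 29 [243 205] [250 219]
top dish 28 [171 205] [176 216]
ring at proj [[176.0, 209.0], [173.0, 207.0]]
ring 0.62 [150.9, 187.4, 197.2, 227.7]
pick 0.79 [386.7, 222.1, 408.1, 245.6]
pick 0.49 [377.8, 266.0, 401.1, 282.2]
side cup 4 [357 171] [358 172]
side spindle 13 [265 212] [271 224]
side dish 38 [225 280] [233 290]
ring at proj [[229.0, 284.0], [228.0, 277.0]]
pick 0.73 [350.3, 145.8, 367.4, 165.0]
pick 0.73 [195.4, 257.6, 254.4, 313.7]
pick 0.59 [326.9, 128.8, 340.1, 144.9]
162 163 164 163 165 165 161 161 161 162 163 165 161 165 163 165 167 167 166 164 162 154 146 133 114  98
165 167 166 166 163 163 164 161 161 160 162 162 165 164 167 166 166 166 166 164 163 167 162 156 144 132
165 162 164 165 165 164 163 161 161 160 162 163 163 166 167 165 167 165 164 163 167 166 166 165 163 155
166 162 165 162 163 160 163 161 163 163 165 165 165 167 167 164 164 163 166 163 165 166 165 165 165 165
165 162 162 162 162 161 160 162 163 164 163 165 166 167 166 165 162 163 164 166 166 166 164 166 163 165
165 165 164 163 160 16
[... 1253 characters left out ...]
 143 132 108 102 117 135 147 155 136 106 113 138 149 160 165 166 166 166 165
163 162 161 163 162 161 158 152 143 120 110 100 110 124 143 137 112 116 134 152 163 165 167 166 166 169
163 163 163 163 162 162 162 159 159 147 133 119 108 105 114 124 124 136 140 158 164 166 166 168 165 165
163 163 163 161 162 162 162 161 162 160 155 145 135 119 108 115 127 147 151 162 169 168 164 164 164 165
164 164 162 163 160 163 164 163 162 164 164 162 156 138 129 128 131 147 160 163 168 167 166 164 166 163
163 160 162 162 163 162 162 166 163 161 164 162 161 155 152 152 156 160 165 166 166 163 167 164 164 163
160 159 160 162 163 163 165 163 160 162 162 163 163 162 161 162 160 164 165 166 165 165 164 165 163 161
```

```bash
python3 -c "from workcell import *;print(job_done())"
```

```text
the job is handed in; nothing more can be done
None
```

The ring is off the spindle and in the steel dish, the pick is back in its cup, and the job was handed in at about 29 s; no verdict came back, and the pry-off peak reached at least 18.5 N (expected 5 to 13 N).

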